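# Put the pliers away in the blue bin with the folding lid stay

## Robot

A 6-joint arm with a two-finger parallel gripper is mounted at the origin on the work surface. World frame = base frame: x ahead of the robot, y to its left, z up, the work surface at z = 0. Lengths are in m, angles in rad, forces in N, time in s.
With the tool pointing down it reaches from about 0.375 to 0.9 m from the base axis. Payload 3.1 kg.
Tool frame: the origin (TCP) lies at the very end of the fingers, on their centre line; the grasp point (between the pads) lies 19 mm behind it; z points along the fingers, y is the line along which they close (so a half turn about z gives the same grasp; the last joint's range is limited). The gripper opens to 87 mm and grips with 3 to 60 N. Pads are 19 mm wide; open, the fingers measure 117 mm over their backs; the gripper's body (75 mm by 190 mm) begins 51 mm behind the grasp point.
Start: joints at [-1.425, 0.527, 1.433, -0, 1.181, -0.178], TCP at [0.199, -0.592, 0.223] pointing down, gripper open.
Joint ranges: [-3.08, 3.08], [-0.75, 2.2], [0.22, 2.44], [-1.43, 4.57], [0, 2.65], [-2.85, 2.85]. Speed limits (rad/s): [2.79, 2.79, 3.14, 3.14, 3.14, 3.14].

## Interface

Orientations are given as a unit quaternion [x, y, z, w].
In Python, from rig import robot gives the robot as it stands. The module is installed in compiled form; this text tells all that it offers.
- The arm moves only by the tool servo_tool, never from a script. Its argument "rows" is one flat list of numbers, 5 for each row, row after row: the closure, from -1 (fully open) to 1 (shut), so that 0 is half open, then the shift along the tool's x, y, z in m, then the turn about the tool's z in degrees. A call has 1 to 5 rows; each row shifts and turns the commanded pose from where the row before left it, along the tool's axes as they then stand; what a row does not reach is not made up. A row lasts 1/12 s, in which the tool goes at most 41.7 mm and 7.16 degrees, less where a joint would pass 70% of its speed; a pose out of reach is approached as far as the arm can. A call with a gripper value outside its range is refused whole. The fingers move at their own pace and stop on an object; "newtons" is the grip in N (left out, the last holds). Time passes only in rows, so rows that do not move let the fingers close. It gives the time, the measured TCP pose, the force, the opening and the grip force at its end, in the units of the state.
- robot.get_obs(): the state, without advancing time (a new reading comes with each control period).
- robot.camera(name): name is "scene" or "top"; returns a dict with "pixels" (400x640x3 uint8, red, green, blue), "intrinsics" (3x3 intrinsics, pixels), "rvec" (rotation vector, rad) and "tvec" (3), from world to camera coordinates, as OpenCV has them. Camera axes: x right, y down, z forward; pixel columns grow to the right and rows downward; lengths in m; the calibration is good to about 2 mm. A picture is of the moment at which its call begins. There is no depth.
- robot.hand_in(): hands the job in; it is judged then, once.
Trained networks look in a picture, given as the dict that the camera call returned (one of the last four; its "shot" number tells which), for a name from the list of things; names that differ only in an ending like _2 or _b are one class to them, and where a whole thing is asked for, a point or a joint stands for the part that bears it (a point fixed in the world has none). Each returns a list of dicts, best first, with "score" (0 to 1); they miss things now and then, are a little off and sometimes report something else, mostly with a low value. They report only what shows in the picture. A call takes as long as a camera call. They do not tell look-alikes from the thing itself.
- robot.spot_in(picture, query): "at" ([x, y, z] in m, in world coordinates, good to about 4 mm: the middle of the surface that is visible of it).
- robot.outline_of(picture, query): "region" (400x640 bool, what is visible of it).
- robot.place_of(picture, query): "at" ([x, y, z] in m, in world coordinates, good to about 4 mm: a listed point, or the origin of a listed thing).
The state is a dict: "time": time; "q": joint angles; "joint_velocities": joint speeds; "joint_torque": joint torques, N m; "position": TCP position; "tool_rot": TCP orientation; "ft_force": force on the tool from outside, world axes, zero at the start; "moment": the same for the moment, N m; "grip_width": finger opening in m; "grip_force": force on a finger pad.
Only numpy, scipy, OpenCV 4.12 (cv2) and the standard library are available. Lean on these libraries where they do the work, as an engineer would, in place of code of your own. Each camera call takes 0.05 s, during which the arm holds its last target. There are 200 camera calls.

## Task

Put the grey-handled pliers away in the blue bin: raise its lid, push the red knee knob of the folding stay over until the stay is locked straight and let go, then put the pliers inside. Then push the knee back to break the stay and lower the lid gently, without letting it drop, until it is fully shut with the pliers inside. Leave the other things on the sill where they are.

Things in the scene. Friction and masses are not known exactly. Their poses are not given: they have to be found in the camera images.
- bin: Blue plastic bin, fixed to the sill, open box 200 x 200 x 100 mm high under its lid, walls and floor 4 mm. Origin at the centre of its underside, z up. The lid's hinge runs along the bin's x axis on its +y side; the lid's free edge is on the -y side; the folding stay is outside the -x side (the side towards the robot).
- lid (a joint): Opening angle of the bin's lid in rad: 0 shut, 1.396 highest (stay dead straight); turning the free edge up and over towards +y of the bin. The lid is a flat blue panel 204 x 206 x 8 mm, 0.3 kg. Its hinge is stiff enough to hold it above about 1.05 rad; let go lower down, it falls shut.
- lid_hinge (a point): Point on the hinge line, middle of the bin's +y rim, at (0, 100, 100) mm in the bin's frame; fixed to the bin.
- lid_handle (a point): Middle of the lid's black bar handle: round bar 12 mm thick, parallel to the hinge (bin's x), clear length 100 mm between end posts, 40 mm above the lid's top face. Lid shut: 175 mm from the hinge towards the free edge, 48 mm above the hinge line, at (0, -75, 148) mm in the bin's frame. Turns with the lid; can be pinched from above across the bar and turns in the grip.
- knee (a joint): Knee angle of the folding stay (rad): 0 folded (lid shut), 2.673 dead straight, 2.873 at its stop; above 2.77 it is locked and the lid cannot come down. Two steel links of 77.7 mm; lower pivot on the bin at (-110, 10, 70) mm in its frame. With the lid up, push the knee towards the bin's +y to lock it (under 5 N), towards its -y to break it. It keeps its place when let go.
- knee_knob (a point): Point on the axis of the red knob at the knee: rod 14 mm thick, parallel to the bin's x axis, sticking out from the stay away from the bin; it runs 40 mm from this point towards the bin and 22 mm outwards. In the bin's frame: x = -150 mm; (y, z) = (-63, 43) mm lid shut, (46, 139) stay dead straight, about (53, 135) locked. Circle of 77.7 mm about the lower pivot.
- pliers: Small pliers lying flat, grey plastic handles and dark steel head, 145 mm long, 16 mm thick, 0.16 kg. Origin at the pivot, on the underside; x along the length towards the jaws (jaws reach +56 mm, handle ends -92 mm), z up. Best gripped across the head at the pivot, which is 20 to 22 mm wide; the handles together are up to 49 mm wide.
- lantern: Orange and white cylindrical lantern, 72 mm wide, 130 mm tall, loose bystander; origin under its centre.
- bangle_stand: Green glass T-shaped bangle stand, 150 mm wide, about 180 mm tall, loose bystander; origin under its centre.
- soap_dish: Aluminium soap dish 120 x 85 mm with a green soap, 26 mm tall, loose bystander; origin under its centre.
- mug: Steel mug 76 mm wide, 90 mm tall, loose bystander; origin under its centre.
- screwdriver: Screwdriver lying on the sill, loose bystander; its x axis along its length.
- jar: Glass jar with a yellow lid, 70 mm wide, 85 mm tall, loose bystander; origin under its centre.
- tin: Tin 60 mm wide, 70 mm tall, loose bystander; origin under its centre.
There are look-alikes about, which are no part of the job. There is more than one size of the pliers; the one meant has the size given above.

How it is judged:
On the way, in this order (a step that is already met when the one before it is completed fails the run):
1. the lid is raised (above 1.2 rad) (value of joint lid above 1.2 rad), for 0.1 s.
2. the stay is locked past straight (knee above 2.77 rad) and the fingers are off the bin, lid and stay (value of joint knee above 2.77 rad and contact force between the fingers and bin below 0.5 N), for 0.3 s.
3. the pliers lie in the bin, let go, with the stay still locked (x of pliers in the frame of bin between -0.095 and 0.095 m and y of pliers in the frame of bin between -0.095 and 0.095 m and z of pliers in the frame of bin between 0 and 0.06 m and value of joint knee above 2.77 rad and contact force between the fingers and pliers below 0.2 N and linear speed of pliers below 0.05 m/s), for 0.2 s.
4. the knee is broken (below 2.5 rad) while the lid is still up (above 0.8 rad) (value of joint knee below 2.5 rad and value of joint lid above 0.8 rad), for 0.05 s.
At the end, for the whole second after the job is handed in: The lid is fully shut (within 0.05 rad) and still, and the pliers lie at rest inside the bin (their pivot within the walls and less than 60 mm above the bin's underside) (value of joint lid below 0.05 rad and velocity of joint lid between -0.1 and 0.1 rad/s and x of pliers in the frame of bin between -0.095 and 0.095 m and y of pliers in the frame of bin between -0.095 and 0.095 m and z of pliers in the frame of bin between 0 and 0.06 m and linear speed of pliers below 0.02 m/s); the robot touches nothing.
It fails at once if the lid is let drop (turning down faster than 2.2 rad/s when less than 0.7 rad open) (value of joint lid below 0.7 rad and velocity of joint lid below -2.2 rad/s).
It fails at once if a bystander is moved by more than 30 mm (distance of any of lantern, bangle_stand, soap_dish, mug, screwdriver, jar, tin from where it was at the start of the episode above 0.03 m).
It also fails if it takes over 72 s, if anything falls off the work surface, if the arm or the gripper's body presses on something with over 40 N, if the wrist force passes 120 N, or if a joint passes its speed limit or range.

## Working session

There is one attempt and no reset: what is moved stays moved. The work goes in short steps, Python scripts to look and compute and a tool call to move; the robot and the scene stay as the last step left them, time stands still between calls to the robot, and variables do not carry over. Pictures are saved under pics/ and viewed, at most 10 in all, crops included, and the job is handed in when it is done.

Besides the shell and the picture viewer there is one more tool, called after "Request:" as name(argument=value, ...), one argument or row to a line, values as JSON. servo_tool: Moves the arm, as the interface text tells. Its arguments: {"type":"object","properties":{"rows":{"type":"array","items":{"type":"number"}},"newtons":{"type":"number"}},"required":["rows"]}

```bash
mkdir -p pics; python3 - <<'E'
from rig import robot
import cv2,numpy as np
o=robot.get_obs();print(o['time'],o['position'],o['tool_rot'],o['grip_width'])
for c in('scene','top'):
    p=robot.camera(c);cv2.imwrite(f'pics/{c}0.png',p['pixels'][:,:,::-1])
    print(c,p['rvec'],p['tvec'],p['intrinsics'][0])
    for n in['bin','lid_hinge','lid_handle','knee_knob','pliers','lantern','bangle_stand','soap_dish','mug','screwdriver','jar','tin']:
        print(n,[(np.round(d['at'],3).tolist(),round(float(d['score']),2)) for d in robot.place_of(p,n)[:3]])
E
```

```text
0.0 [ 0.19878157 -0.59178129  0.22158015] [ 9.86919793e-01  1.61208456e-01  4.14404295e-06 -1.07541371e-03] 0.08724982873788577
scene [ 1.92438854  1.63539178 -0.60847597] [-0.08705789 -0.29952645  1.59333127] [368.43655068   0.         317.1972756 ]
bin [([0.623, 0.082, -0.005], 0.81)]
lid_hinge [([0.642, 0.176, 0.097], 0.58)]
lid_handle [([0.607, 0.006, 0.148], 0.87)]
knee_knob [([0.514, -0.276, 0.0], 0.28)]
pliers [([0.361, -0.068, 0.001], 0.91), ([0.231, -0.305, -0.001], 0.7), ([0.512, -0.277, 0.002], 0.5)]
lantern [([0.737, -0.177, -0.002], 0.87)]
bangle_stand [([0.662, 0.348, -0.001], 0.55)]
soap_dish [([0.699, -0.329, 0.002], 0.98)]
mug [([0.417, -0.498, -0.002], 0.62)]
screwdriver [([0.617, -0.472, 0.001], 0.57)]
jar [([0.465, 0.494, -0.001], 0.84)]
tin [([0.602, 0.474, 0.001], 0.64)]
top [ 2.12002462 -2.14119647  0.20257241] [-0.00822585  0.49059704  1.45463405] [398.19979506   0.         317.52336393]
bin [([0.626, 0.079, -0.0], 0.86)]
lid_hinge [([0.643, 0.174, 0.103], 0.87)]
lid_handle [([0.616, 0.007, 0.148], 0.67)]
knee_knob []
pliers [([0.359, -0.068, -0.002], 0.82), ([0.738, -0.18, 0.002], 0.67), ([0.509, -0.277, -0.002], 0.57)]
lantern [([0.736, -0.178, 0.004], 0.94)]
bangle_stand [([0.66, 0.349, -0.003], 0.71)]
soap_dish [([0.694, -0.334, 0.001], 0.6), ([0.629, 0.083, -0.005], 0.23)]
mug [([0.416, -0.496, 0.003], 0.89)]
screwdriver [([0.621, -0.466, -0.002], 0.65)]
jar [([0.459, 0.496, 0.002], 0.92)]
tin [([0.6, 0.466, 0.006], 0.73), ([0.694, -0.336, 0.002], 0.66), ([0.739, -0.18, 0.002], 0.45)]
```

View pics/top0.png

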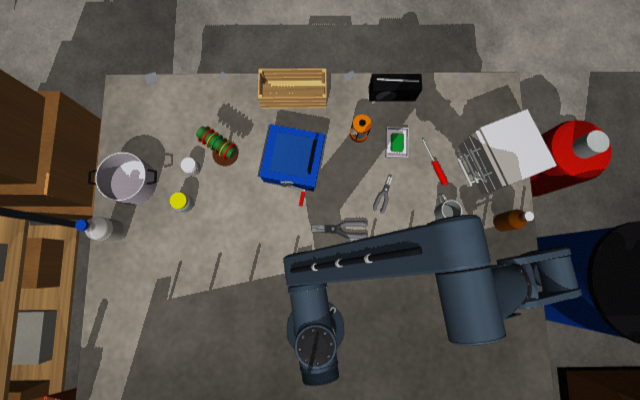

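View pics/scene0.png

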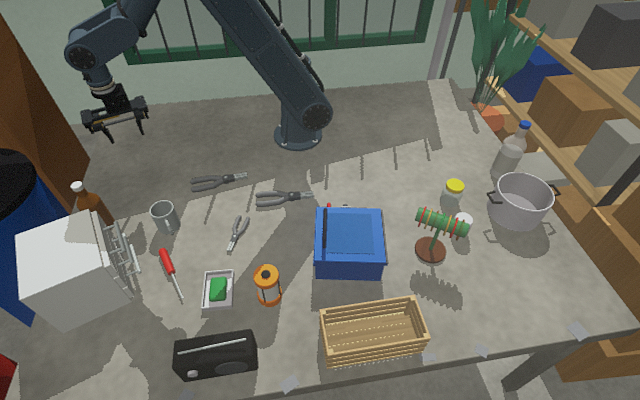

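Small pliers appear to be the pair at top px (383,192), near (0.51,-0.277); the big ones are at (340,228). The bin's red knob shows at (302,198). Next I'll measure pliers sizes and the bin yaw.

```bash
cat >h.py <<'E'
from rig import robot
import cv2,numpy as np
def plane(p,uv,z):
    K=np.array(p['intrinsics']);R=cv2.Rodrigues(np.array(p['rvec'],float))[0];t=np.array(p['tvec'],float).ravel()
    uv=np.atleast_2d(np.array(uv,float));r=(np.linalg.inv(K)@np.c_[uv,np.ones(len(uv))].T).T@R
    c=-R.T@t;return c+r*((z-c[2])/r[:,2])[:,None]
def proj(p,X):
    return cv2.projectPoints(np.array(X,float).reshape(-1,1,3),np.array(p['rvec'],float),np.array(p['tvec'],float),np.array(p['intrinsics']),None)[0].reshape(-1,2)
def tool():
    o=robot.get_obs();q=o['tool_rot'];from scipy.spatial.transform import Rotation as Ro
    R=Ro.from_quat(q).as_matrix();return o,R,np.degrees(np.arctan2(R[1,0],R[0,0]))
E
python3 - <<'E'
from h import *
for c in('top','scene'):
    p=robot.camera(c)
    for d in robot.outline_of(p,'pliers')[:4]:
        m=d['region'];v,u=np.nonzero(m)
        X=plane(p,np.c_[u,v],.010)[:,:2]
        b=cv2.minAreaRect((X*1000).astype(np.float32));mu=X.mean(0);w,V=np.linalg.eigh(np.cov(X.T));ax=V[:,1]
        s=(X-mu)@ax;t=(X-mu)@V[:,0]
        print(c,round(float(d['score']),2),np.round(b[0]),np.round(b[1]),'axis',ax.round(3),'ends',(mu+ax*s.min()).round(3),(mu+ax*s.max()).round(3),'halfwidths lo/hi',[round(float(np.ptp(t[k])),3) for k in(s<s.min()+.04,s>s.max()-.04)])
    if c=='top':
        im=cv2.resize(p['pixels'][110:260,240:420,::-1],None,fx=4,fy=4,interpolation=cv2.INTER_CUBIC)
        a=np.radians(-10.4);R=np.array([[np.cos(a),-np.sin(a),0],[np.sin(a),np.cos(a),0],[0,0,1]]);o=np.array([.6245,.081,0])
        P=[[-.102,-.106,.108],[.102,-.106,.108],[.102,.1,.108],[-.102,.1,.108],[-.05,-.075,.148],[.05,-.075,.148],[-.11,-.063,.043],[-.172,-.063,.043]]
        for x in proj(p,[o+R@np.array(q) for q in P]): cv2.circle(im,tuple(int(k) for k in((x-[240,110])*4+2)),3,(0,255,255),-1)
        cv2.imwrite('pics/crop1.png',im)
E
```

```text
top 0.92 [356. -96.] [209.  64.] axis [0.023 1.   ] ends [ 0.356 -0.2  ] [0.36  0.009] halfwidths lo/hi [0.065, 0.019]
top 0.5 [ 492. -269.] [ 50. 141.] axis [-0.926  0.379] ends [ 0.557 -0.295] [ 0.426 -0.242] halfwidths lo/hi [0.022, 0.05]
scene 0.95 [368. -92.] [213.  78.] axis [0.039 0.999] ends [ 0.357 -0.196] [0.365 0.016] halfwidths lo/hi [0.079, 0.034]
scene 0.69 [ 239. -326.] [ 79. 211.] axis [-0.127  0.992] ends [ 0.25 -0.43] [ 0.224 -0.221] halfwidths lo/hi [0.08, 0.041]
scene 0.56 [ 496. -270.] [ 47. 144.] axis [-0.94   0.341] ends [ 0.565 -0.292] [ 0.428 -0.243] halfwidths lo/hi [0.016, 0.047]
```

View pics/crop1.png

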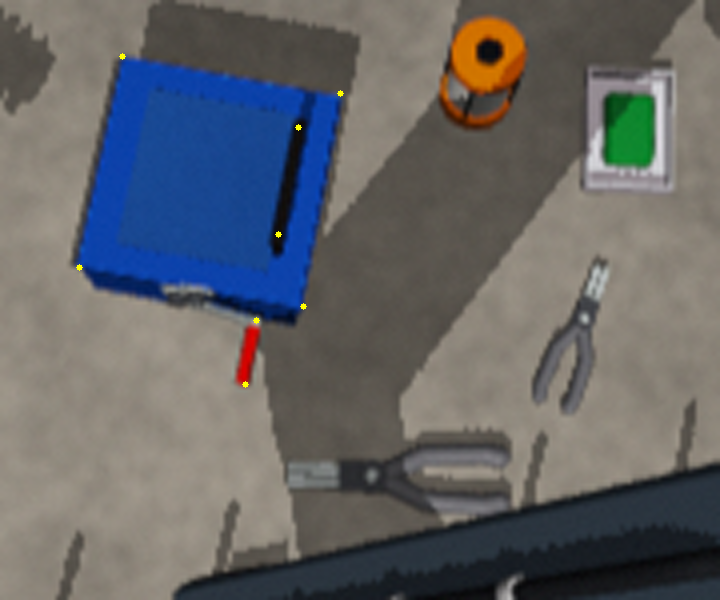

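The projected model (yellow dots) sits right on the lid corners, handle ends (278,234)-(298,127) and the red knob (255,320)-(245,384). So the bin is at (0.6245, 0.081) with yaw -10.4°. The 145 mm pliers are those at crop (583,320), jaws toward world -21°.

Request:
servo_tool(
  rows=[-1,0,0,-0.006,5.8,-1,0,0,-0.006,5.8,-1,0,0,-0.006,5.8,-1,0,0,-0.006,5.8,-1,0,0,-0.006,5.8],
)

```text
time: 1.92
position: [0.1989, -0.5924, 0.2528]
tool_rot: [0.996, -0.094, 0.0, -0.0]
ft_force: [-0.6, 0.1, -0.2]
grip_width: 0.087
grip_force: 0.0
```

Request:
servo_tool(
  rows=[-1,0.015,-0.033,0,0,-1,0.015,-0.033,0,0,-1,0.015,-0.033,0,0,-1,0.015,-0.033,0,0,-1,0.015,-0.033,0,0],
)

```text
time: 2.33
position: [0.3032, -0.4424, 0.2526]
tool_rot: [0.996, -0.091, 0.0, 0.0]
ft_force: [0.5, -0.5, 0.4]
grip_width: 0.0871
grip_force: 0.0
```

Request:
servo_tool(
  rows=[-1,0.015,-0.033,0,0,-1,0.015,-0.033,0,0,-1,0.015,-0.033,0,0,-1,0.015,-0.033,0,0,-1,0.015,-0.033,0,0],
)

```text
time: 2.75
position: [0.407, -0.2937, 0.2528]
tool_rot: [0.996, -0.091, 0.0, 0.0]
ft_force: [0.5, -0.1, -0.2]
grip_width: 0.0871
grip_force: 0.0
```

Request:
servo_tool(
  rows=[-1,0.015,-0.033,0,0,-1,0.015,-0.033,0,0,-1,0.015,-0.033,0,0,-1,0.015,-0.033,0,0,-1,0.015,-0.033,0,0],
)

```text
time: 3.17
position: [0.5107, -0.1449, 0.2528]
tool_rot: [0.996, -0.091, 0.0, 0.0]
ft_force: [-0.5, -0.9, 0.4]
grip_width: 0.0872
grip_force: 0.0
```

Request:
servo_tool(
  rows=[-1,0.015,-0.033,0,0,-1,0.015,-0.033,0,0,-1,0.015,-0.033,0,0,-1,0.015,-0.033,0,0,-1,0,0,0,0],
)

```text
time: 3.58
position: [0.5962, -0.0223, 0.2528]
tool_rot: [0.996, -0.088, 0.002, -0.001]
ft_force: [-1.1, -0.3, -0.9]
grip_width: 0.0869
grip_force: 0.0
```

```bash
cat >>h.py <<'E'
A=np.radians(-10.4);B=np.array([[np.cos(A),-np.sin(A),0],[np.sin(A),np.cos(A),0],[0,0,1]]);O=np.array([.6245,.081,0])
def st():
    o,R,y=tool();print('t',round(o['time'],2),'TCP world',np.round(o['position'],4),'bin mm',np.round((o['position']-O)@B*1000,1),'yaw',round(y,2),'F',np.round(o['ft_force'],1),'w',round(o['grip_width'],4),'g',round(o['grip_force'],1),'q6',round(o['q'][5],2))
E
python3 - <<'E'
from h import *
st()
# arc table: handle & knob per lid angle
for th in np.r_[0:1.36:.15,1.3,1.33,1.36]:
    a=th+np.arctan2(48,175);r=np.hypot(48,175);h=(100-r*np.cos(a),100+r*np.sin(a))
    b=th+np.radians(.5);At=np.array([100-109.5*np.cos(b),100+109.5*np.sin(b)]);L=np.array([10,70]);d=At-L;D=np.hypot(*d)
    n=np.array([-d[1],d[0]])/D;k=(At+L)/2+n*np.sqrt(max(77.7**2-D*D/4,0))
    print(round(th,2),'handle',np.round(h,1),'knob',k.round(1),'knee',round(2*np.arcsin(min(1,D/155.4))-.469,2))
E
```

```text
t 3.58 TCP world [ 0.5962 -0.0223  0.2528] bin mm [  -9.2 -106.7  252.8] yaw -10.13 F [-1.1 -0.3 -0.9] w 0.0869 g 0.0 q6 1.52
0.0 handle [-75. 148.] knob [-63.6  45.2] knee 0.01
0.15 handle [-65.9 173.6] knob [-67.7  67.4] knee 0.2
0.3 handle [-53.  197.6] knob [-66.  86.] knee 0.39
0.45 handle [-36.7 219.3] knob [-60.7 102.3] knee 0.6
0.6 handle [-17.3 238.4] knob [-52.3 116.4] knee 0.81
0.75 handle [  4.7 254.4] knob [-41.3 128.3] knee 1.03
0.9 handle [ 28.8 266.9] knob [-28.  137.8] knee 1.27
1.05 handle [ 54.6 275.7] knob [-12.3 144.4] knee 1.53
1.2 handle [ 81.3 280.5] knob [  6.1 147.6] knee 1.83
1.35 handle [108.5 281.3] knob [ 30.1 145.1] knee 2.29
1.3 handle [ 99.4 281.5] knob [ 20.9 146.9] knee 2.1
1.33 handle [104.9 281.4] knob [ 26.1 146. ] knee 2.2
1.36 handle [110.3 281.2] knob [ 32.3 144.4] knee 2.34
```

Request:
servo_tool(
  rows=[-1,0.009,-0.032,0,0,-1,0,0,0.04,0,-1,0,0,0.04,0,-1,0,0,0.035,0,-1,0,0,0.009,0],
)

```text
time: 4.0
position: [0.6031, 0.0029, 0.1231]
tool_rot: [0.996, -0.091, -0.006, -0.0]
ft_force: [-1.8, -0.0, -1.3]
grip_width: 0.0869
grip_force: 0.0
```

Request:
servo_tool(
  rows=[1,0,0,0,0,1,0,0,0,0,1,0,0,0,0,1,0,0,0,0,1,0,0,0,0],
  newtons=25,
)

```text
time: 4.42
position: [0.6089, 0.0019, 0.1308]
tool_rot: [0.996, -0.091, 0.002, 0.0]
ft_force: [-0.4, 0.1, -0.2]
grip_width: 0.0613
grip_force: 0.0
```

```bash
python3 -c "
from h import *
st()"
```

```text
t 4.42 TCP world [0.6089 0.0019 0.1308] bin mm [ -1.  -80.6 130.8] yaw -10.46 F [-0.4  0.1 -0.2] w 0.0613 g 0.0 q6 1.57
```

Request:
servo_tool(
  rows=[1,0,-0.005,0.002,0,1,0,0,0,0,1,0,0,0,0,1,0,0,0,0,1,0,0,0,0],
)

```text
time: 4.83
position: [0.6084, 0.0073, 0.1266]
tool_rot: [0.996, -0.091, -0.0, 0.0]
ft_force: [-0.5, 0.3, 0.9]
grip_width: 0.0282
grip_force: 0.0
```

Request:
servo_tool(
  rows=[1,0,0,0,0,1,0,0,0,0,1,0,0,0,0,1,0,0,0,0,1,0,0,0,0],
)

```text
time: 5.25
position: [0.6084, 0.007, 0.1264]
tool_rot: [0.996, -0.091, -0.0, 0.0]
ft_force: [0.5, -0.8, -1.1]
grip_width: 0.0104
grip_force: 25.0
```

```bash
python3 -c "
from h import *
st()"
```

```text
t 5.25 TCP world [0.6084 0.007  0.1264] bin mm [ -2.5 -75.7 126.4] yaw -10.46 F [ 0.5 -0.8 -1.1] w 0.0104 g 25.0 q6 1.58
```

Request:
servo_tool(
  rows=[1,0,-0.004,-0.013,0,1,0,-0.005,-0.0126,0,1,0,-0.006,-0.0123,0,1,0,-0.007,-0.0117,0,1,0,-0.0078,-0.0112,0],
)

```text
time: 5.67
position: [0.6143, 0.037, 0.1868]
tool_rot: [0.996, -0.091, 0.0, -0.0]
ft_force: [4.3, 2.9, -8.0]
grip_width: 0.0107
grip_force: 25.5
```

Request:
servo_tool(
  rows=[1,0,-0.0085,-0.0105,0,1,0,-0.0094,-0.0099,0,1,0,-0.01,-0.0092,0,1,0,-0.0107,-0.0084,0,1,0,-0.0113,-0.0076,0],
)

```text
time: 6.08
position: [0.6241, 0.0873, 0.2311]
tool_rot: [0.996, -0.091, 0.001, -0.001]
ft_force: [8.4, 3.2, -13.9]
grip_width: 0.0105
grip_force: 25.6
```

```bash
python3 -c "
from h import *
st()"
```

```text
t 6.08 TCP world [0.6241 0.0873 0.2311] bin mm [ -1.5   6.1 231.1] yaw -10.47 F [  8.4   3.2 -13.9] w 0.0105 g 25.6 q6 1.71
```

Request:
servo_tool(
  rows=[1,0,-0.0118,-0.0067,0,1,0,-0.0123,-0.0058,0,1,0,-0.0127,-0.0049,0,1,0,-0.0131,-0.0039,0,1,0,-0.0133,-0.003,0],
)

```text
time: 6.5
position: [0.6358, 0.147, 0.2555]
tool_rot: [0.996, -0.091, 0.001, 0.001]
ft_force: [6.7, -2.9, -9.6]
grip_width: 0.0107
grip_force: 25.6
```

Request:
servo_tool(
  rows=[1,0,-0.0134,-0.0018,0,1,0,-0.012,-0.0008,0,1,0,-0.0113,-0.0001,0,1,0,0,0,0,1,0,0,0,0],
)

```text
time: 6.92
position: [0.6429, 0.1834, 0.2589]
tool_rot: [0.996, -0.091, 0.002, 0.001]
ft_force: [5.2, 0.0, -6.0]
grip_width: 0.0107
grip_force: 25.3
```

```bash
python3 -c "
from h import *
st()"
```

```text
t 6.92 TCP world [0.6429 0.1834 0.2589] bin mm [ -0.4 104.1 258.9] yaw -10.42 F [ 5.2  0.  -6. ] w 0.0107 g 25.3 q6 1.87
```

Request:
servo_tool(
  rows=[0.2,0,0,0,0,0.2,0,0,0,0,0.2,0,0,0,0,0.2,0,0,0,0,0.2,0,0,-0.01,0],
)

```text
time: 7.33
position: [0.6393, 0.1837, 0.2684]
tool_rot: [0.996, -0.091, -0.002, 0.0]
ft_force: [0.0, 0.6, -0.4]
grip_width: 0.0327
grip_force: 0.0
```

Request:
servo_tool(
  rows=[0.2,0,0,-0.03,0,0.2,0,0,-0.04,0,1,-0.035,0.01,-0.008,0,1,-0.04,0.012,0,0,1,-0.04,0.012,0,0],
)

```text
time: 7.75
position: [0.5215, 0.1712, 0.3501]
tool_rot: [0.996, -0.091, 0.002, -0.0]
ft_force: [-0.4, -0.2, -1.2]
grip_width: 0.0219
grip_force: 0.0
```

Request:
servo_tool(
  rows=[1,-0.035,0.02,0,0,1,-0.01,0.033,0,0,1,0,0.032,0.01,0,1,0,0,0.03,0,1,0,0,0,0],
)

```text
time: 8.17
position: [0.4588, 0.0947, 0.3057]
tool_rot: [0.996, -0.092, -0.003, 0.0]
ft_force: [-0.8, 0.4, -0.8]
grip_width: 0.0009
grip_force: 0.0
```

```bash
python3 - <<'E'
from h import *
st()
p=robot.camera('scene')
for n in('knee_knob','lid_handle'):
    print(n,[(np.round((d['at']-O)@B*1000),round(float(d['score']),2)) for d in robot.place_of(p,n)[:3]])
X=[O+B@np.array(q)/1000 for q in([-150,26,146],[-172,26,146],[-160,-15,130])];print(proj(p,X).round())
cv2.imwrite('pics/s1.png',p['pixels'][100:300,220:480,::-1].repeat(2,0).repeat(2,1))
E
```

```text
t 8.17 TCP world [0.4588 0.0947 0.3057] bin mm [-165.5  -16.4  305.7] yaw -10.6 F [-0.8  0.4 -0.8] w 0.0009 g 0.0 q6 1.72
knee_knob [(array([-147.,   22.,  145.]), 0.55)]
lid_handle [(array([  2., 105., 283.]), 0.84)]
[[356. 187.]
 [355. 182.]
 [343. 188.]]
```

View pics/s1.png

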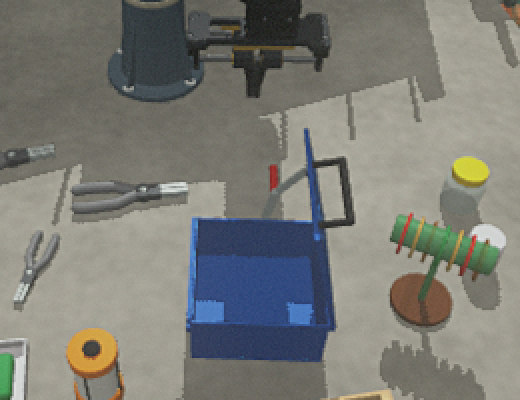

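The lid stands up (~1.33 rad) and the knob is at crop (273,178), i.e. full (356,189), matching the prediction. Next: descend beside it and push +y.

Request:
servo_tool(
  rows=[1,0.003,0,0.04,0,1,0,0,0.04,0,1,0,0,0.04,0,1,0,0,0.04,0,1,0,0,0.016,0],
)

```text
time: 8.73
position: [0.4642, 0.0962, 0.129]
tool_rot: [0.996, -0.09, -0.002, 0.0]
ft_force: [-1.2, -0.6, -0.2]
grip_width: 0.0006
grip_force: 0.0
```

Request:
servo_tool(
  rows=[1,0,-0.008,0,0,1,0,-0.008,0,0,1,0,-0.008,0,0,1,0,-0.006,0,0,1,0,-0.005,0,0],
)

```text
time: 9.15
position: [0.4732, 0.1309, 0.1337]
tool_rot: [0.996, -0.09, 0.002, -0.0]
ft_force: [-0.6, -0.0, -1.0]
grip_width: 0.0006
grip_force: 0.5
```

Request:
servo_tool(
  rows=[1,0,-0.004,0,0,1,0,-0.004,0,0,1,0,-0.003,0,0,1,0,0,0,0,1,0,0,0,0],
)

```text
time: 9.57
position: [0.4735, 0.1407, 0.1321]
tool_rot: [0.996, -0.091, 0.0, -0.0]
ft_force: [1.1, 0.3, -0.5]
grip_width: 0.0004
grip_force: 0.0
```

```bash
python3 - <<'E'
from h import *
st()
p=robot.camera('scene')
for n in('knee_knob','lid_handle'):
    print(n,[(np.round((d['at']-O)@B*1000),round(float(d['score']),2)) for d in robot.place_of(p,n)[:3]])
E
```

```text
t 9.57 TCP world [0.4735 0.1407 0.1321] bin mm [-159.3   31.5  132.1] yaw -10.44 F [ 1.1  0.3 -0.5] w 0.0004 g 0.0 q6 1.81
knee_knob [(array([-149.,   44.,  142.]), 0.6)]
lid_handle [(array([  4., 114., 281.]), 0.6)]
```

Request:
servo_tool(
  rows=[1,0,-0.003,0,0,1,0,-0.003,0,0,1,0,-0.003,0,0,1,0,0,0,0,1,0,0,0,0],
)

```text
time: 10.13
position: [0.4746, 0.147, 0.1318]
tool_rot: [0.996, -0.09, -0.001, 0.003]
ft_force: [-0.3, -10.5, 0.9]
grip_width: 0.0007
grip_force: 5.0
```

```bash
python3 - <<'E'
from h import *
st()
p=robot.camera('scene')
for n in('knee_knob','lid_handle'):
    print(n,[(np.round((d['at']-O)@B*1000),round(float(d['score']),2)) for d in robot.place_of(p,n)[:3]])
cv2.imwrite('pics/s2.png',p['pixels'][120:240,300:440,::-1].repeat(5,0).repeat(5,1))
X=[O+B@np.array(q)/1000 for q in([-150,46,139],[-172,46,139],[-150,53,135],[-172,53,135])];print(proj(p,X).round(1))
E
```

```text
t 10.13 TCP world [0.4746 0.147  0.1318] bin mm [-159.4   37.8  131.8] yaw -10.29 F [ -0.3 -10.5   0.9] w 0.0007 g 5.0 q6 1.83
knee_knob [(array([-148.,   51.,  135.]), 0.73)]
lid_handle [(array([  2., 115., 280.]), 0.63)]
[[361.6 188.9]
 [361.2 184. ]
 [363.7 189.7]
 [363.3 184.8]]
```

View pics/s2.png

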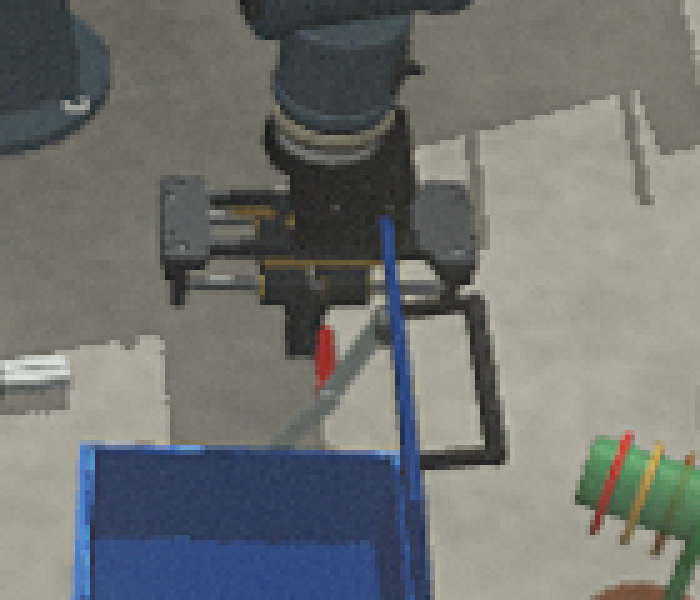

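The force rose to 10.5 N at the stop and the knob is at crop (325,360), full (365,191): the stay is locked. Retreat and go for the pliers.

Request:
servo_tool(
  rows=[1,0,0.015,0,0,1,0,0.02,0,0,-1,0,0,-0.04,5.35,-1,0,0,-0.04,5.35,-1,0,0,-0.03,0],
)

```text
time: 10.7
position: [0.4694, 0.1149, 0.244]
tool_rot: [0.983, -0.186, 0.001, -0.0]
ft_force: [1.3, 0.5, -0.1]
grip_width: 0.0131
grip_force: 0.0
```

Request:
servo_tool(
  rows=[-1,0.018,0.035,0,0,-1,0.018,0.035,0,0,-1,0.018,0.035,0,0,-1,0.018,0.035,0,0,-1,0.018,0.035,0,0],
)

```text
time: 11.12
position: [0.4897, -0.0821, 0.2422]
tool_rot: [0.983, -0.183, 0.0, -0.0]
ft_force: [0.8, 0.6, -0.2]
grip_width: 0.046
grip_force: 0.0
```

Request:
servo_tool(
  rows=[-1,0.018,0.035,0,0,-1,0.018,0.035,0,0,-1,0.018,0.035,0,0,-1,0.018,0.035,0,0,-1,0,0,0,0],
)

```text
time: 11.53
position: [0.5082, -0.2452, 0.2422]
tool_rot: [0.982, -0.186, 0.003, 0.003]
ft_force: [0.8, 0.4, 0.1]
grip_width: 0.0792
grip_force: 0.0
```

```bash
python3 - <<'E'
from h import *
st();o,R,y=tool()
p=robot.camera('scene')
print('knob',[np.round((d['at']-O)@B*1000) for d in robot.place_of(p,'knee_knob')[:2]])
for d in robot.place_of(p,'pliers')[:3]: print(np.round(d['at'],3),'tool shift',np.round(R.T@(d['at']-o['position']),3))
T=np.array([.5105,-.277,.004]);print('mean target shift',np.round(R.T@(T-o['position']),4))
E
```

```text
t 11.53 TCP world [ 0.5082 -0.2452  0.2422] bin mm [ -55.5 -341.8  242.2] yaw -21.48 F [0.8 0.4 0.1] w 0.0792 g 0.0 q6 1.3
knob [array([-147.,   48.,  136.])]
[ 0.36  -0.07   0.004] tool shift [-0.204 -0.11   0.237]
[ 0.231 -0.306 -0.001] tool shift [-0.237  0.157  0.243]
[ 0.514 -0.277 -0.   ] tool shift [0.016 0.027 0.243]
mean target shift [0.0124 0.0278 0.2384]
```

Request:
servo_tool(
  rows=[-1,0.012,0.028,0.02,0,-1,0,0,0.04,0,-1,0,0,0.04,0,-1,0,0,0.04,0,-1,0,0,0.04,0],
)

```text
time: 12.1
position: [0.5075, -0.2656, 0.061]
tool_rot: [0.983, -0.183, 0.0, -0.0]
ft_force: [0.3, -1.7, -0.8]
grip_width: 0.0871
grip_force: 0.0
```

Request:
servo_tool(
  rows=[-1,0,0,0.03,0,-1,0,0,0.015,0,-1,0,0,0,0],
)

```text
time: 12.35
position: [0.5049, -0.2637, 0.0134]
tool_rot: [0.983, -0.182, -0.004, -0.002]
ft_force: [-0.4, -0.6, -0.2]
grip_width: 0.0869
grip_force: 0.0
```

```bash
python3 - <<'E'
from h import *
st();o,R,y=tool()
T=np.array([.5105,-.277,.005]);print('shift',np.round(R.T@(T-o['position']),4))
E
```

```text
t 12.35 TCP world [ 0.5049 -0.2637  0.0134] bin mm [ -55.4 -360.6   13.4] yaw -21.03 F [-0.4 -0.6 -0.2] w 0.0869 g 0.0 q6 1.26
shift [0.01   0.0104 0.0083]
```

Request:
servo_tool(
  rows=[-1,0.01,0.01,0.004,0,-1,0,0,0.002,0,1,0,0,0,0,1,0,0,0,0,1,0,0,0,0],
  newtons=35,
)

```text
time: 12.77
position: [0.5132, -0.28, 0.012]
tool_rot: [0.983, -0.183, 0.0, 0.0]
ft_force: [-0.2, -1.0, 1.0]
grip_width: 0.0742
grip_force: 0.0
```

Request:
servo_tool(
  rows=[1,0,0,0,0,1,0,0,0,0,1,0,0,0,0,1,0,0,0,0,1,0,0,0,0],
)

```text
time: 13.18
position: [0.513, -0.2807, 0.011]
tool_rot: [0.983, -0.184, -0.0, -0.0]
ft_force: [0.0, -0.3, 0.2]
grip_width: 0.0418
grip_force: 0.0
```

Request:
servo_tool(
  rows=[1,0,0,0,0,1,0,0,0,0,1,0,0,0,0,1,0,0,0,0,1,0,0,0,0],
)

```text
time: 13.6
position: [0.5131, -0.2806, 0.0109]
tool_rot: [0.983, -0.184, -0.0, -0.0]
ft_force: [0.3, 0.3, -0.3]
grip_width: 0.0196
grip_force: 34.9
```

```bash
python3 - <<'E'
from h import *
st()
E
```

```text
t 13.6 TCP world [ 0.5131 -0.2806  0.0109] bin mm [ -44.3 -375.8   10.9] yaw -21.15 F [ 0.3  0.3 -0.3] w 0.0196 g 34.9 q6 1.25
```

Gripped, but only the top 5 mm is held; regrip lower.

Request:
servo_tool(
  rows=[0.3,0,0,0,0,0.3,0,0,0,0,0.3,0,0,0.004,0,0.3,0,0,0.003,0,1,0,0,0,0],
)

```text
time: 14.02
position: [0.5126, -0.2803, 0.0032]
tool_rot: [0.983, -0.184, -0.001, -0.0]
ft_force: [-0.2, -0.2, -0.9]
grip_width: 0.0275
grip_force: 0.0
```

Request:
servo_tool(
  rows=[1,0,0,0,0,1,0,0,0,0,1,0,0,0,0,1,0,0,0,0,1,0,0,0,0],
)

```text
time: 14.43
position: [0.513, -0.2806, 0.0039]
tool_rot: [0.983, -0.184, -0.0, -0.0]
ft_force: [-0.0, 0.1, -1.0]
grip_width: 0.0207
grip_force: 35.0
```

Request:
servo_tool(
  rows=[1,0,0,-0.03,0,1,0,0,-0.04,0,1,0,0,-0.04,0,1,0,0,-0.04,0,1,0,0,-0.04,0],
)

```text
time: 14.85
position: [0.5126, -0.2803, 0.1957]
tool_rot: [0.983, -0.184, -0.0, -0.0]
ft_force: [0.2, -0.4, -1.4]
grip_width: 0.0207
grip_force: 35.0
```

Request:
servo_tool(
  rows=[1,0,0,-0.02,-6.7,1,0,0,0,-6.7,1,0,0,0,-6.7,1,0,0,0,-6.7,1,0,0,0,-6.7],
)

```text
time: 15.27
position: [0.5128, -0.2804, 0.2143]
tool_rot: [0.994, 0.11, 0.0, 0.0]
ft_force: [0.2, -0.0, -2.1]
grip_width: 0.0206
grip_force: 35.0
```

Request:
servo_tool(
  rows=[1,0,0,0,-6.7,1,0,0,0,-6.7,1,0,0,0,-6.7,1,0,0,0,-6.7,1,0,0,0,-6.7],
)

```text
time: 15.68
position: [0.5128, -0.2804, 0.2138]
tool_rot: [0.92, 0.392, -0.0, -0.0]
ft_force: [0.4, -0.2, -0.9]
grip_width: 0.0207
grip_force: 35.0
```

Request:
servo_tool(
  rows=[1,0,0,0,-6.7,1,0,0,0,-6.7,1,0,0,0,-6.7,1,0,0,0,-6.7,1,0,0,0,-6.7],
)

```text
time: 16.1
position: [0.5128, -0.2804, 0.2138]
tool_rot: [0.768, 0.641, -0.0, -0.0]
ft_force: [-0.8, -0.3, -2.0]
grip_width: 0.0207
grip_force: 35.0
```

```bash
python3 - <<'E'
from h import *
st();o,R,y=tool()
T=O+B@np.array([0,.006,o['position'][2]]);print('shift',np.round(R.T@(T-o['position']),4))
p=robot.camera('scene');cv2.imwrite('pics/s3.png',p['pixels'][60:260,120:440,::-1].repeat(2,0).repeat(2,1))
E
```

```text
t 16.1 TCP world [ 0.5128 -0.2804  0.2138] bin mm [ -44.7 -375.6  213.8] yaw 79.68 F [-0.8 -0.3 -2. ] w 0.0207 g 35.0 q6 -0.51
shift [3.816e-01 4.520e-02 1.000e-04]
```

View pics/s3.png

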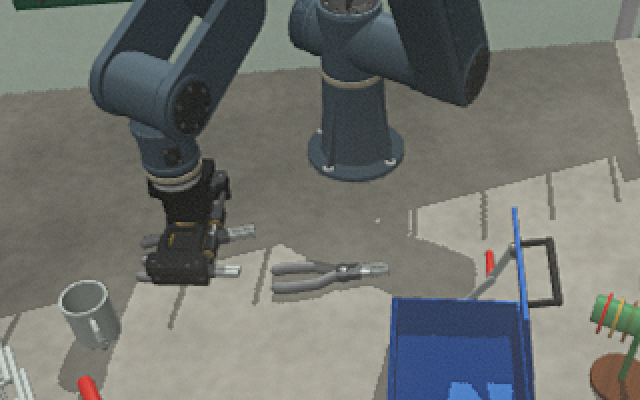

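Pliers held, jaws towards the bin (crop 385,268 are the big pliers, untouched); lid still up, stay locked. Carry over.

Request:
servo_tool(
  rows=[1,0.038,0.0045,0,0,1,0.038,0.0045,0,0,1,0.038,0.0045,0,0,1,0.038,0.0045,0,0,1,0.038,0.0045,0,0],
)

```text
time: 16.57
position: [0.5703, -0.0964, 0.2139]
tool_rot: [0.771, 0.637, -0.0, -0.0]
ft_force: [1.1, -1.0, -0.9]
grip_width: 0.0209
grip_force: 35.0
```

Request:
servo_tool(
  rows=[1,0.038,0.0045,0,0,1,0.038,0.0045,0,0,1,0.038,0.0045,0,0,1,0.038,0.0045,0,0,1,0.025,0.0045,0,0],
)

```text
time: 16.98
position: [0.6251, 0.0755, 0.2139]
tool_rot: [0.77, 0.638, 0.0, -0.001]
ft_force: [0.1, 0.6, -1.6]
grip_width: 0.0208
grip_force: 35.0
```

Request:
servo_tool(
  rows=[1,0.013,0,0,0,1,0,0,0,0],
)

```text
time: 17.15
position: [0.6274, 0.0874, 0.2137]
tool_rot: [0.769, 0.639, 0.0, -0.0]
ft_force: [0.1, -0.4, -1.3]
grip_width: 0.0207
grip_force: 35.0
```

```bash
python3 - <<'E'
from h import *
st();o,R,y=tool()
T=O+B@np.array([0,.006,o['position'][2]]);print('shift',np.round(R.T@(T-o['position']),4))
E
```

```text
t 17.15 TCP world [0.6274 0.0874 0.2137] bin mm [  1.7   6.8 213.7] yaw 79.48 F [ 0.1 -0.4 -1.3] w 0.0207 g 35.0 q6 0.15
shift [-0.0008 -0.0017 -0.    ]
```

Request:
servo_tool(
  rows=[1,0,0,0.038,0,1,0,0,0.038,0,1,0,0,0.038,0,1,0,0,0.035,0,1,0,0,0.02,0],
)

```text
time: 17.57
position: [0.6243, 0.0824, 0.041]
tool_rot: [0.771, 0.637, -0.003, -0.002]
ft_force: [-0.5, -0.7, -0.9]
grip_width: 0.0203
grip_force: 35.0
```

Request:
servo_tool(
  rows=[1,0,0,0,0,1,0,0,0,0,0,0,0,0,0,0,0,0,0,0,0,0,0,0,0],
)

```text
time: 17.98
position: [0.6293, 0.0841, 0.0475]
tool_rot: [0.77, 0.638, 0.002, 0.002]
ft_force: [0.1, -0.2, 0.7]
grip_width: 0.033
grip_force: 0.0
```

Request:
servo_tool(
  rows=[0,0,0,0,0,0,0,0,0,0,0,0,0,0,0,0,0,0,0,0,0,0,0,0,0],
)

```text
time: 18.4
position: [0.6275, 0.0846, 0.0451]
tool_rot: [0.77, 0.638, 0.0, 0.0]
ft_force: [0.9, 0.4, -0.4]
grip_width: 0.0434
grip_force: 0.0
```

Request:
servo_tool(
  rows=[0,0,0,-0.03,0,0,0,0,-0.04,0,0,0,0,-0.04,0,0,0,0,-0.04,0,0,0,0,-0.04,0],
)

```text
time: 18.82
position: [0.627, 0.0846, 0.2366]
tool_rot: [0.77, 0.638, -0.0, -0.0]
ft_force: [0.5, 0.3, 0.3]
grip_width: 0.0433
grip_force: 0.0
```

```bash
python3 - <<'E'
from h import *
st()
p=robot.camera('scene');cv2.imwrite('pics/s4.png',p['pixels'][120:290,250:450,::-1].repeat(3,0).repeat(3,1))
print('knob',[np.round((d['at']-O)@B*1000) for d in robot.place_of(p,'knee_knob')[:2]])
print('pl',[np.round((d['at']-O)@B*1000) for d in robot.place_of(p,'pliers')[:3]])
E
```

```text
t 18.82 TCP world [0.627  0.0846 0.2366] bin mm [  1.8   3.9 236.6] yaw 79.36 F [0.5 0.3 0.3] w 0.0433 g 0.0 q6 0.14
knob [array([-149.,   51.,  133.])]
pl [array([-318., -452.,    2.]), array([-233., -198.,    0.]), array([7., 5., 7.])]
```

View pics/s4.png

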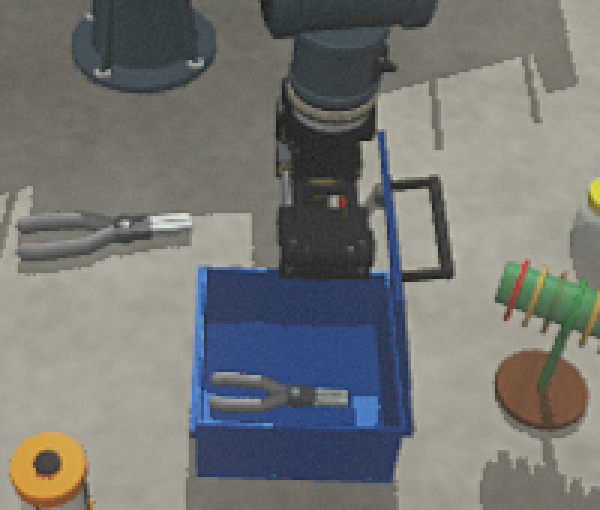

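Pliers lie in the bin (crop 280,393), released; knob still at (51,133) i.e. locked. Now round to the +y side of the knob.

Request:
servo_tool(
  rows=[0,0,-0.033,-0.022,0,0,0,-0.033,-0.022,0,0,0,-0.033,-0.022,0,1,0,-0.033,-0.022,0,1,0,-0.033,-0.022,0],
)

```text
time: 19.38
position: [0.4626, 0.1151, 0.3436]
tool_rot: [0.77, 0.638, -0.002, -0.002]
ft_force: [-0.5, 0.6, 0.2]
grip_width: 0.0367
grip_force: 0.0
```

Request:
servo_tool(
  rows=[1,0,0,0,6.9,1,0,0,0,6.9,1,0,0,0,6.9,1,0,0,0,6.9,1,0,0,0,6.9],
)

```text
time: 19.8
position: [0.4642, 0.115, 0.3432]
tool_rot: [0.925, 0.379, -0.002, -0.001]
ft_force: [-0.2, 0.5, -0.5]
grip_width: 0.0057
grip_force: 0.0
```

Request:
servo_tool(
  rows=[1,0,0,0,6.9,1,0,0,0,6.9,1,0,0,0,6.9,1,0,0,0,6.9,1,0,0,0,6.9],
)

```text
time: 20.22
position: [0.4642, 0.1149, 0.343]
tool_rot: [0.996, 0.087, -0.002, -0.0]
ft_force: [-0.5, -0.1, -0.4]
grip_width: 0.0004
grip_force: 0.0
```

Request:
servo_tool(
  rows=[1,0,0,0,6.9,1,0,0,0,6.9,1,0,0,0,6.9,1,0,-0.035,0,0,1,0,-0.035,0,0],
)

```text
time: 20.63
position: [0.4773, 0.1832, 0.3431]
tool_rot: [0.996, -0.092, -0.002, 0.001]
ft_force: [1.2, 0.6, 0.1]
grip_width: 0.0001
grip_force: 0.0
```

Request:
servo_tool(
  rows=[1,0,-0.02,0,0,1,0,0,0,0],
)

```text
time: 20.8
position: [0.4811, 0.2065, 0.3429]
tool_rot: [0.996, -0.088, -0.002, -0.0]
ft_force: [-0.4, -0.8, -0.4]
grip_width: 0.0002
grip_force: 0.0
```

```bash
python3 - <<'E'
from h import *
st();o,R,y=tool()
T=O+B@np.array([-.162,.092,.132]);print('shift',np.round(R.T@(T-o['position']),4))
E
```

```text
t 20.8 TCP world [0.4811 0.2065 0.3429] bin mm [-163.7   97.5  342.9] yaw -10.14 F [-0.4 -0.8 -0.4] w 0.0002 g 0.0 q6 1.94
shift [0.0024 0.0057 0.2109]
```

Request:
servo_tool(
  rows=[1,0.001,0.006,0.04,0,1,0,0,0.04,0,1,0,0,0.04,0,1,0,0,0.04,0,1,0,0,0.04,0],
)

```text
time: 21.22
position: [0.4799, 0.1964, 0.1425]
tool_rot: [0.996, -0.09, -0.001, 0.001]
ft_force: [0.0, -0.6, -0.1]
grip_width: 0.0005
grip_force: 0.0
```

Request:
servo_tool(
  rows=[1,0,0,0.011,0,1,0,0.008,0,0,1,0,0.008,0,0,1,0,0.006,0,0,1,0,0.006,0,0],
)

```text
time: 21.63
position: [0.4774, 0.1692, 0.1355]
tool_rot: [0.996, -0.091, 0.002, -0.001]
ft_force: [0.0, 1.9, 0.3]
grip_width: 0.0006
grip_force: 0.7
```

Request:
servo_tool(
  rows=[1,0,0.006,0,0,1,0,0.006,0,0,1,0,0.006,0,0,1,0,0.005,0,0,1,0,0,0,0],
)

```text
time: 22.05
position: [0.472, 0.1461, 0.1342]
tool_rot: [0.996, -0.09, -0.0, 0.0]
ft_force: [-0.9, 0.5, 0.2]
grip_width: 0.0006
grip_force: 0.0
```

```bash
python3 - <<'E'
from h import *
st()
p=robot.camera('scene')
for n in('knee_knob','lid_handle'): print(n,[np.round((d['at']-O)@B*1000) for d in robot.place_of(p,n)[:2]])
E
```

```text
t 22.05 TCP world [0.472  0.1461 0.1342] bin mm [-161.8   36.5  134.2] yaw -10.38 F [-0.9  0.5  0.2] w 0.0006 g 0.0 q6 1.83
knee_knob [array([-146.,   18.,  149.])]
lid_handle [array([  4.,  96., 281.])]
```

Knee broken (knob ≈(20,147)), lid ≈1.29 and holding. Go to the handle.

Request:
servo_tool(
  rows=[1,0,-0.015,0,0,0.3,0,-0.015,-0.03,0,0.3,0,0,-0.04,0,0.3,0,0,-0.04,0,0.3,0,0,-0.04,0],
)

```text
time: 22.62
position: [0.4769, 0.1772, 0.2851]
tool_rot: [0.996, -0.09, -0.001, 0.0]
ft_force: [1.2, 0.3, 0.5]
grip_width: 0.0196
grip_force: 0.0
```

Request:
servo_tool(
  rows=[0.3,0,0,-0.04,0,0.3,0,0,-0.03,0,0.3,0.03,-0.008,0,0,0.3,0.035,-0.008,0,0,0.3,0.035,-0.008,0,0],
)

```text
time: 23.03
position: [0.5811, 0.183, 0.3554]
tool_rot: [0.996, -0.09, 0.001, -0.0]
ft_force: [-0.3, 0.4, 0.7]
grip_width: 0.0302
grip_force: 0.0
```

Request:
servo_tool(
  rows=[0.3,0.035,-0.006,0,0,0.3,0.028,0,0,0,0.3,0,0,0,0],
)

```text
time: 23.28
position: [0.6481, 0.1758, 0.3517]
tool_rot: [0.996, -0.091, 0.001, 0.001]
ft_force: [-0.3, -0.4, -1.3]
grip_width: 0.0309
grip_force: 0.0
```

```bash
python3 - <<'E'
from h import *
st();o,R,y=tool()
p=robot.camera('scene');q=robot.camera('top')
for c in(p,q): print([np.round((d['at']-O)@B*1000) for d in robot.place_of(c,'lid_handle')[:2]])
T=O+B@np.array([.002,.097,.262]);print('shift',np.round(R.T@(T-o['position']),4))
E
```

```text
t 23.28 TCP world [0.6481 0.1758 0.3517] bin mm [  6.2  97.5 351.7] yaw -10.44 F [-0.3 -0.4 -1.3] w 0.0309 g 0.0 q6 1.85
[array([  3.,  96., 281.])]
[array([  3.,  98., 279.])]
shift [-0.0043  0.0004  0.0897]
```

Request:
servo_tool(
  rows=[0.3,-0.004,0,0.03,0,0.3,0,0,0.03,0,0.3,0,0,0.02,0,0.3,0,0,0.01,0,0.3,0,0,0,0],
)

```text
time: 23.9
position: [0.6368, 0.1779, 0.2617]
tool_rot: [0.996, -0.09, -0.003, 0.001]
ft_force: [-0.0, 0.4, 0.4]
grip_width: 0.0303
grip_force: 0.0
```

Request:
servo_tool(
  rows=[1,0,0,0,0,1,0,0,0,0,1,0,0,0,0,1,0,0,0,0,1,0,0,0,0],
  newtons=25,
)

```text
time: 24.32
position: [0.6404, 0.1776, 0.2659]
tool_rot: [0.996, -0.09, 0.002, -0.0]
ft_force: [-0.1, -0.8, 4.6]
grip_width: 0.0113
grip_force: 25.0
```

```bash
python3 - <<'E'
from h import *
st();o,R,y=tool()
pos=(o['position']-O)@B*1000
y=pos[1];r=np.hypot(48,175);off=np.arctan2(48,175)
th=np.arccos((100-y)/r)-off;print('lid',th,'handle z',100+r*np.sin(th+off),'tcp z',pos[2])
ths=np.linspace(th,0,19);a=ths+off
P=np.c_[100-r*np.cos(a),100+r*np.sin(a)]
for t,d in zip(ths[1:],np.diff(P,axis=0)): print(round(t,2),'tool y,z mm',(-d).round(1))
E
```

```text
t 24.32 TCP world [0.6404 0.1776 0.2659] bin mm [ -1.8  97.9 265.9] yaw -10.36 F [-0.1 -0.8  4.6] w 0.0113 g 25.0 q6 1.85
lid 1.2912731474600825 handle z 281.45081627064735 tcp z 265.85165206229317
1.22 tool y,z mm [13.   0.6]
1.15 tool y,z mm [12.9  1.6]
1.08 tool y,z mm [12.8  2.5]
1.0 tool y,z mm [12.6  3.4]
0.93 tool y,z mm [12.3  4.3]
0.86 tool y,z mm [12.   5.1]
0.79 tool y,z mm [11.6  6. ]
0.72 tool y,z mm [11.1  6.8]
0.65 tool y,z mm [10.6  7.6]
0.57 tool y,z mm [10.   8.3]
0.5 tool y,z mm [9.4 9. ]
0.43 tool y,z mm [8.7 9.7]
0.36 tool y,z mm [ 8.  10.3]
0.29 tool y,z mm [ 7.2 10.8]
0.22 tool y,z mm [ 6.5 11.3]
0.14 tool y,z mm [ 5.6 11.7]
0.07 tool y,z mm [ 4.8 12.1]
0.0 tool y,z mm [ 3.9 12.4]
```

Request:
servo_tool(
  rows=[1,0,0.013,0.0006,0,1,0,0.0129,0.0016,0,1,0,0.0128,0.0025,0,1,0,0.0126,0.0034,0,1,0,0.0123,0.0043,0],
)

```text
time: 24.73
position: [0.6275, 0.1134, 0.2513]
tool_rot: [0.996, -0.091, -0.0, 0.0]
ft_force: [-0.7, 0.8, 1.3]
grip_width: 0.0112
grip_force: 25.0
```

Request:
servo_tool(
  rows=[1,0,0.012,0.0051,0,1,0,0.0116,0.006,0,1,0,0.0111,0.0068,0,1,0,0.0106,0.0076,0,1,0,0.01,0.0083,0],
)

```text
time: 25.15
position: [0.6166, 0.0597, 0.2162]
tool_rot: [0.996, -0.09, -0.002, -0.0]
ft_force: [-2.6, 0.6, 1.0]
grip_width: 0.0114
grip_force: 25.0
```

```bash
python3 - <<'E'
from h import *
st()
E
```

```text
t 25.15 TCP world [0.6166 0.0597 0.2162] bin mm [ -3.9 -22.4 216.2] yaw -10.37 F [-2.6  0.6  1. ] w 0.0114 g 25.0 q6 1.67
```

Request:
servo_tool(
  rows=[1,0,0.0094,0.009,0,1,0,0.0087,0.0097,0,1,0,0.008,0.0103,0,1,0,0.0072,0.0108,0,1,0,0.0065,0.0113,0],
)

```text
time: 25.57
position: [0.6092, 0.0211, 0.1649]
tool_rot: [0.996, -0.09, -0.002, -0.0]
ft_force: [-4.4, 1.4, -0.5]
grip_width: 0.0112
grip_force: 25.0
```

Request:
servo_tool(
  rows=[1,0,0.0056,0.0117,0,1,0,0.0048,0.0121,0,1,0,0.0027,0.0084,0,1,0,0.001,0.003,0,1,0,0,0,0],
)

```text
time: 25.98
position: [0.6066, 0.0075, 0.1298]
tool_rot: [0.996, -0.09, -0.002, 0.0]
ft_force: [-4.8, 0.3, -2.8]
grip_width: 0.0111
grip_force: 25.0
```

```bash
python3 - <<'E'
from h import *
st()
p=robot.camera('scene');print([np.round((d['at']-O)@B*1000) for d in robot.place_of(p,'lid_handle')[:2]])
E
```

```text
t 25.98 TCP world [0.6066 0.0075 0.1298] bin mm [ -4.3 -75.5 129.8] yaw -10.34 F [-4.8  0.3 -2.8] w 0.0111 g 25.0 q6 1.58
[array([ -1., -77., 148.])]
```

Request:
servo_tool(
  rows=[1,0,0,0.003,0,1,0,0,0.002,0,1,0,0,0,0],
)

```text
time: 26.33
position: [0.6067, 0.0073, 0.1289]
tool_rot: [0.996, -0.089, -0.002, 0.001]
ft_force: [-12.3, -1.0, 16.4]
grip_width: 0.011
grip_force: 25.0
```

```bash
python3 - <<'E'
from h import *
st()
E
```

```text
t 26.33 TCP world [0.6067 0.0073 0.1289] bin mm [ -4.2 -75.7 128.9] yaw -10.27 F [-12.3  -1.   16.4] w 0.011 g 25.0 q6 1.58
```

The lid resists at 16 N: shut. Release.

Request:
servo_tool(
  rows=[1,0,0,-0.004,0,0,0,0,0,0,0,0,0,0,0,0,0,0,0,0,0,0,0,0,0],
)

```text
time: 26.75
position: [0.6103, 0.0073, 0.131]
tool_rot: [0.996, -0.09, 0.002, 0.0]
ft_force: [0.2, -0.8, -1.0]
grip_width: 0.0302
grip_force: 0.0
```

Request:
servo_tool(
  rows=[0,0,0,0,0,0,0,0,-0.02,0,0,0,0,-0.04,0,0,0,0,-0.04,0,0,0,0,-0.04,0],
)

```text
time: 27.17
position: [0.6085, 0.0076, 0.2716]
tool_rot: [0.996, -0.09, -0.0, 0.0]
ft_force: [1.2, -0.6, 0.1]
grip_width: 0.0433
grip_force: 0.0
```

Request:
servo_tool(
  rows=[0,0,0,0,0,0,0,0,0,0,0,0,0,0,0],
)

```text
time: 27.42
position: [0.6081, 0.0077, 0.2701]
tool_rot: [0.996, -0.09, -0.0, 0.0]
ft_force: [-0.2, 0.1, -0.5]
grip_width: 0.0434
grip_force: 0.0
```

```bash
python3 - <<'E'
from h import *
st()
p=robot.camera('scene');cv2.imwrite('pics/s5.png',p['pixels'][:,:,::-1])
for n in('lid_handle','knee_knob'):print([np.round((d['at']-O)@B*1000) for d in robot.place_of(p,n)[:2]])
E
```

```text
t 27.42 TCP world [0.6081 0.0077 0.2701] bin mm [ -2.9 -75.  270.1] yaw -10.34 F [-0.2  0.1 -0.5] w 0.0434 g 0.0 q6 1.58
[array([ -1., -73., 150.])]
[]
```

View pics/s5.png

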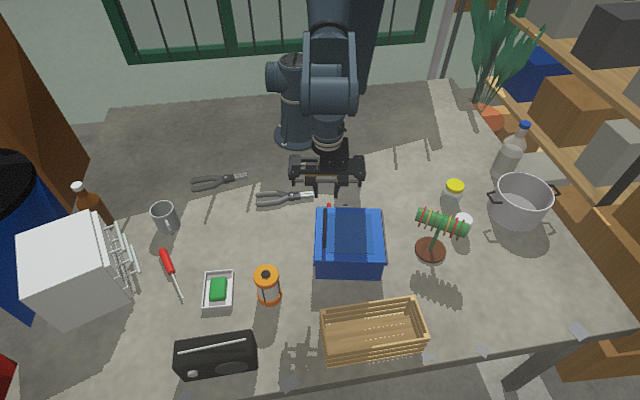

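The lid is flat shut at (350,243), the small pliers are gone from the sill, the bystanders haven't moved, and the gripper is clear above the bin.

```bash
python3 -c "
from rig import robot
print(robot.hand_in())"
```

```text
the job is handed in; nothing more can be done
None
```

The small grey-handled pliers are in the blue bin, the lid is fully shut after being lowered by hand, the other things on the sill look unmoved, and the job was handed in at about 27 s; no verdict came back.

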